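# Load a jar into the bench labeller

### The job

Load the jar lying on the labeller's loading ramp: with your fingertips push it up the ramp, over the front roller, so that it settles between the two rollers and cannot roll back, then push it endwise along the rollers until its foot is right up against the end stop. Do not pick the jar up, and leave the other things on the bench where they are.

Things in the scene. Friction and masses are not known exactly. Their poses are not given: they have to be found in the camera images.
- labeller: Bench-top jar labeller, fixed: loading ramp in front (-x), a cradle of two rollers, then the label head (from x = +50 mm on, 165 mm high). White base from x -38 to +238 mm, y -115 to +105 mm, deck 30 mm high. Origin: on the bench below the cradle's middle. x: level, up the ramp, away from the operator; y: along the rollers, to the operator's left; z up.
- ramp: Loading ramp: open sheet-steel channel rising 10 degrees to the front roller's crown. x up the slope, y as the labeller's, z square off its floor. Origin: on the floor's surface at the top end, 57 mm above the bench, 22 mm before the cradle's middle. Floor: x -150 to -3 mm; side walls (inner faces y -31, +31 mm) 12 mm high, lip at the low end 14 mm high. A jar let go here rolls back down.
- cradle (a point): Point fixed on the labeller, 78.5 mm above the bench, midway between the rollers, axes as the labeller's: a settled jar's axis runs through it along y. To get there the jar's axis must pass the crest of the front roller, 20 mm before this point, and it then drops 5 mm. The rollers (smooth, hard, standing still) are 24 mm in diameter, 40 mm apart, tops 57 mm above the bench, from y -65 to +65 mm.
- back_stop (a point): Middle of the face of the upright aluminium plate behind the cradle, 28.5 mm beyond the point cradle, which keeps a jar from going too far (1.5 mm clear of a settled one). It runs from y -40 to +15 mm; its top is 104 mm above the bench.
- stop_face (a point): Centre of the face that the jar's foot must come up to: the end stop, a white plate (40 mm wide, from 60 to 100 mm above the bench) at the cradle's -y end, facing +y, clamped by a thumbscrew so that it does not give. It is set 40 to 54 mm to the -y side of the point cradle, so at least 9 mm further out than the ramp's side wall. At the +y end of the rollers nothing is higher than 57 mm.
- jar: The jar to load: straight-sided amber glass jar with a black screw lid as wide as the jar, 54 mm in diameter, 58 mm long over all (lid 17 mm), 0.11 to 0.23 kg. It lies on the ramp against its lip, axis along the labeller's y, foot (glass end) to -y, lid to +y. Origin: on the axis, half-way along. The frame turns as it rolls; its y axis always runs from foot to lid.
- jar_foot (a point): Centre of the flat glass foot of the jar, 29 mm from its origin.
- jar_lid (a point): Centre of the flat top of the jar's lid, 29 mm from its origin.
- spare_a: Bystander: a standing amber jar of the same size with a paper label on it, beside the ramp. Origin at the centre of its foot.
- spare_b: Bystander: another standing labelled jar, as spare_a.
- cold_rack: Bystander: blue 96-well cold rack, 86 x 128 x 30 mm, on the bench to the left of the ramp. Origin at the centre of its underside.
- dishes: Bystander: two stacked Petri dishes, 92 mm in diameter, 27 mm high. Origin at the centre of the underside.
- marker: Bystander: marker pen, 135 mm long, 14 mm thick, lying on the bench to the right of the ramp's low end. Origin under its middle.
- tape: Bystander: roll of paper tape lying flat, 60 mm in diameter, 19 mm high. Origin at the centre of its underside.

How it is judged:
By the outcome, as a careful person would: the job done as asked, in the order asked, and still so for the second after the job is handed in, with the robot touching nothing.
It also fails if it takes over 48 s, if anything falls off the work surface, if the arm or the gripper's body presses on something with over 40 N, if the wrist force passes 120 N, or if a joint passes its speed limit or range.

### The arm

A 7-joint arm with a two-finger parallel gripper is mounted at the origin on the work surface. World frame = base frame: x ahead of the robot, y to its left, z up, the work surface at z = 0. Lengths are in m, angles in rad, forces in N, time in s.
With the tool pointing down it reaches from about 0.4 to 0.875 m from the base axis. Payload 6.5 kg.
Tool frame: the origin (TCP) lies between the finger pads; the fingertips stand 14 mm ahead of it and the grasp point (between the pads) lies 5 mm behind it; z points along the fingers, y is the direction in which the jaws open and shut (so a half turn about z gives the same grasp; the last joint's range is limited). The gripper opens to 88 mm and grips with 3 to 60 N. Pads are 18 mm wide; open, the fingers measure 123 mm over their backs; the gripper's body (75 mm by 187 mm) begins 45 mm behind the grasp point.
Start: joints at [-1.388, 0.536, -0.004, 1.538, 0.003, 1.067, -0.071], TCP at [0.16, 0.63, 0.253] pointing down, gripper open.
Joint ranges: [-2.7, 2.7], [-0.37, 2.16], [-1.27, 1.26], [0.24, 2.4], [-1.31, 4.45], [0.19, 1.91], [-2.76, 2.76]. Speed limits (rad/s): [2.39, 2.39, 3.14, 3.14, 3.14, 3.14, 3.14].

### API

Orientations are given as [roll, pitch, yaw] about the fixed x, y, z axes, in that order (R = Rz(yaw) Ry(pitch) Rx(roll)).
In Python, from cell import env, camera, camera_info, models gives the robot as it stands. The module is installed in compiled form; this text tells all that it offers.
- The arm moves only by the shell command python3 -m crank 'ROWS' [FORCE]. ROWS is text: rows parted by semicolons, each of 7 numbers parted by spaces: the turn, a rotation vector about the tool's x, y, z in rad, then the shift along the tool's x, y, z in m, then the opening, from 0 (shut) to 1 (fully open). A call has exactly 10 rows; each row shifts and turns the commanded pose from where the row before left it, along the tool's axes as they then stand; what a row does not reach is not made up. A row lasts 1/10 s, in which the tool goes at most 50 mm and 8.59 degrees, less where a joint would pass 70% of its speed; a pose out of reach is approached as far as the arm can. A call is refused whole if a number of a shift passes 0.05 or a number of a turn 0.15, either way. A call with a gripper value outside its range is refused whole. The fingers move at their own pace and stop on an object; FORCE is the grip in N (left out, the last holds). Time passes only in rows, so rows that do not move let the fingers close, or fill a call up. It gives the time, the measured TCP pose, the force and the opening at its end, in the units of the state.
- env.sense(): the state, without advancing time (a new reading comes with each control period).
- camera(name): name is "scene" or "top" or "wrist"; returns the picture (384x512x3 uint8, red, green, blue); there is no depth.
- camera_info(name): a dict with "vertical_fov" (degrees; the focal length in pixels is half the picture's height over the tangent of half this angle, whatever the lens; pixels are square), "cx", "cy" (the principal point, pixels), "extrinsics" (4x4, takes a point from world to camera coordinates); the wrist camera has in their place "mount" (4x4, takes a point from camera to tool coordinates, whose origin is the TCP and whose axes are the flange's). Camera axes: x right, y down, z forward; pixel columns grow to the right and rows downward; lengths in m; the calibration is good to about 2 mm. A picture is of the moment at which its call begins: read the wrist's pose just before it. camera_info takes no time and is no camera call.
- env.finish_job(): hands the job in, once; it reports no verdict.
Trained networks look in the newest picture that a camera, given by its name, has taken for a name from the list of things; names that differ only in an ending like _2 or _b are one class to them, and where a whole thing is asked for, a point or a joint stands for the part that bears it (a point fixed in the world has none). Each returns a list of dicts, best first, with "score" (0 to 1); they miss things now and then, are a little off and sometimes report something else, mostly with a low value. They report only what shows in the picture. A call takes as long as a camera call.
- models.find_in(label, camera): "point" ([x, y, z] in m, in world coordinates, good to about 4 mm: the middle of the surface that is visible of it).
- models.regions_of(label, camera): "region" (384x512 bool, what is visible of it).
- models.landmark_of(label, camera): "point" ([x, y, z] in m, in world coordinates, good to about 4 mm: a listed point, or the origin of a listed thing).
The state is a dict: "t": time; "joints": joint angles; "joint_velocities": joint speeds; "joint_torque": joint torques, N m; "tool_pos": TCP position; "orientation": TCP orientation; "contact_force": force on the tool from outside, world axes, zero at the start; "moment": the same for the moment, N m; "finger_gap": finger opening in m.
Only numpy, scipy, OpenCV 4.12 (cv2) and the standard library are available. Lean on these libraries where they do the work, as an engineer would, in place of code of your own. Each camera call takes 0.05 s, during which the arm holds its last target.

## Working session

There is one attempt and no reset: what is moved stays moved. The work goes in short steps, Python scripts to look and compute and a shell command to move; the robot and the scene stay as the last step left them, time stands still between calls to the robot, and variables do not carry over. Pictures are saved under pics/ and viewed, and the job is handed in when it is done.

```bash
mkdir -p pics; ls
python3 - <<'E'
from cell import env, camera, camera_info, models
import cv2, numpy as np
s=env.sense()
for k,v in s.items(): print(k,np.round(v,4))
for c in ("scene","top"):
    im=camera(c); cv2.imwrite(f"pics/{c}0.png",im[:,:,::-1])
    ci=camera_info(c); print(c,ci["vertical_fov"],ci["cx"],ci["cy"],np.round(ci["extrinsics"],3).tolist())
    for l in ("labeller","ramp","cradle","back_stop","stop_face","jar","jar_foot","jar_lid"):
        r=models.landmark_of(l,c); print(l,[(np.round(q["point"],4).tolist(),round(q["score"],2)) for q in r[:2]])
print(env.sense()["t"])
E
```

```text
pics
t 0.0
joints [-1.3882  0.5372 -0.0045  1.5389  0.0026  1.0673 -0.0712]
joint_velocities [ 0.0001  0.0016 -0.0011 -0.0006  0.     -0.0004 -0.0014]
joint_torque [ 3.00000e-04 -5.70982e+01  9.90800e-01 -2.51605e+01 -5.63000e-02
  1.79000e-02  2.00000e-04]
tool_pos [0.1599 0.6294 0.2518]
orientation [-3.1399e+00  1.0000e-04  2.8929e+00]
contact_force [ 0.0082 -0.4657  0.6699]
moment [-0.0243  0.0059  0.0621]
finger_gap 0.0885
scene 55.58245227792102 252.8148245172432 193.43328089221953 [[-0.799, 0.601, -0.004, 0.381], [0.382, 0.503, -0.775, -0.172], [-0.464, -0.621, -0.632, 1.402], [0.0, 0.0, 0.0, 1.0]]
labeller [([0.6614, 0.0724, -0.0008], 0.63)]
ramp [([0.6396, 0.0751, 0.0516], 0.73)]
cradle [([0.6589, 0.0765, 0.0775], 0.91)]
back_stop [([0.6902, 0.0623, 0.0799], 0.67), ([0.5024, 0.0919, 0.0667], 0.59)]
stop_face []
jar [([0.5086, 0.0655, 0.0643], 0.83)]
jar_foot [([0.5053, 0.0365, 0.0626], 0.56), ([0.6383, 0.0736, 0.0543], 0.51)]
jar_lid [([0.5018, 0.0912, 0.0662], 0.82)]
top 43.32596440328754 253.633849662791 183.53690069596584 [[-0.061, -0.998, 0.004, 0.097], [-0.974, 0.058, -0.219, 0.526], [0.218, -0.017, -0.976, 1.047], [0.0, 0.0, 0.0, 1.0]]
labeller [([0.6582, 0.0667, 0.0001], 0.94)]
ramp [([0.6344, 0.0642, 0.0589], 0.81)]
cradle [([0.6582, 0.0731, 0.0789], 0.9)]
back_stop [([0.687, 0.0678, 0.0835], 0.79), ([0.5688, -0.0532, 0.0042], 0.72)]
stop_face [([0.6619, 0.0229, 0.0813], 0.63)]
jar [([0.507, 0.0656, 0.0652], 0.95)]
jar_foot [([0.5103, 0.037, 0.0616], 0.7)]
jar_lid [([0.5048, 0.0942, 0.0633], 0.88), ([0.3308, 0.3672, -0.0007], 0.4)]
0.9
```

View pics/scene0.png

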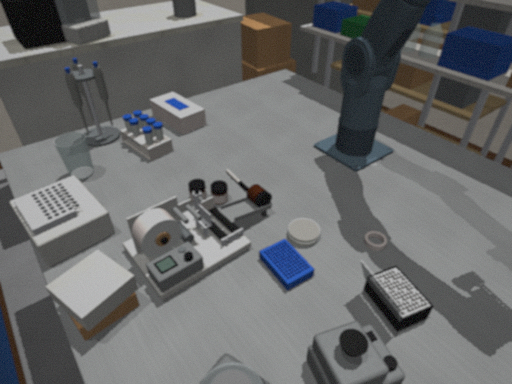

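View pics/top0.png

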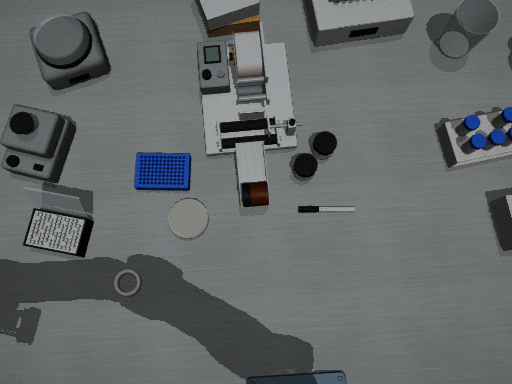

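The scene view has the jar on the ramp's low end at about (260,195). In the top view it is at about (254,193), with the ramp running up to the rollers at about (248,130) and the spares right of it at (305,165) and (324,143). Next I'll zoom in and refine the labeller pose.

```bash
cat > h.py <<'E'
import numpy as np, cv2
from cell import camera_info
def K(c):
    ci=camera_info(c); f=192/np.tan(np.radians(ci["vertical_fov"])/2)
    return f,ci["cx"],ci["cy"],np.array(ci["extrinsics"]) if "extrinsics" in ci else np.array(ci["mount"])
def proj(c,P):
    f,cx,cy,E=K(c); p=np.atleast_2d(P)@E[:3,:3].T+E[:3,3]
    return np.c_[cx+f*p[:,0]/p[:,2],cy+f*p[:,1]/p[:,2]]
def unproj(c,uv,z):
    f,cx,cy,E=K(c); d=np.array([(uv[0]-cx)/f,(uv[1]-cy)/f,1])@E[:3,:3]; o=-E[:3,:3].T@E[:3,3]
    return o+d*(z-o[2])/d[2]
E
python3 - <<'E'
import cv2,numpy as np
from h import *
im=cv2.imread("pics/top0.png")[20:220,180:350]
cv2.imwrite("pics/top0z.png",cv2.resize(im,None,fx=3,fy=3,interpolation=cv2.INTER_CUBIC))
im=cv2.imread("pics/scene0.png")[150:300,110:310]
cv2.imwrite("pics/scene0z.png",cv2.resize(im,None,fx=4,fy=4,interpolation=cv2.INTER_CUBIC))
E
```

```text
(no output)
```

View pics/top0z.png

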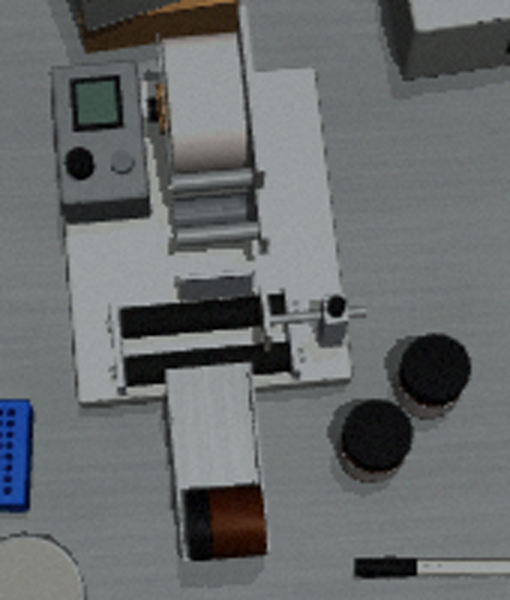

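View pics/scene0z.png

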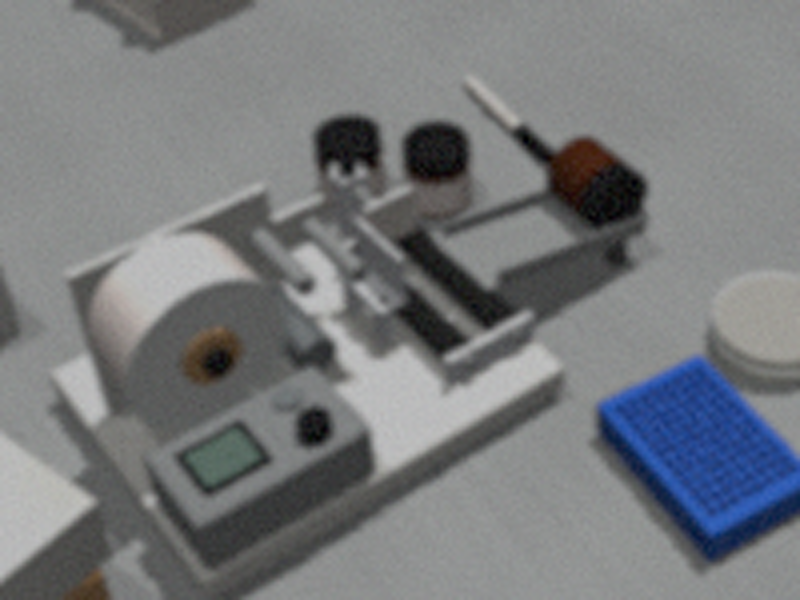

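The zoom shows the deck's front edge from about (80,402) to (350,378) in zoomed pixels, the ramp, and the end stop at about (267,320) with its thumbscrew at (337,305). I'll fit the labeller pose from these corners.

```bash
cat >> h.py <<'E'
def lab2w(p,T):
    x,y,a=T; p=np.atleast_2d(p).astype(float); c,s=np.cos(a),np.sin(a)
    return np.c_[x+c*p[:,0]-s*p[:,1],y+s*p[:,0]+c*p[:,1],p[:,2]]
def w2lab(p,T):
    x,y,a=T; p=np.atleast_2d(p).astype(float)-[x,y,0]; c,s=np.cos(a),np.sin(a)
    return np.c_[c*p[:,0]+s*p[:,1],-s*p[:,0]+c*p[:,1],p[:,2]]
E
python3 - <<'E'
import cv2,numpy as np
from h import *
from scipy.optimize import least_squares
z=lambda u,v:(180+(u+.5)/3-.5,20+(v+.5)/3-.5)
obs=[(z(80,401),(-.038,.105,.03)),(z(350,377),(-.038,-.115,.03)),(z(315,69),(.238,-.115,.03)),
 (z(122,382),(-.030,.065,.052)),(z(120,310),(.030,.065,.052)),]
uv=np.array([o[0] for o in obs]);P=np.array([o[1] for o in obs])
w=np.array([1,1,1,.5,.5])[:,None]
r=least_squares(lambda T:((proj("top",lab2w(P,T))-uv)*w).ravel(),[.658,.07,.07])
T=r.x;print(T,np.round(r.fun.reshape(-1,2),2).tolist())
for n,p in dict(cr1=(.6589,.0765,.0775),cr2=(.6582,.0731,.0789),bs1=(.6902,.0623,.0799),bs2=(.687,.0678,.0835),sf=(.6619,.0229,.0813),r1=(.6396,.0751,.0516),r2=(.6344,.0642,.0589),jar1=(.5086,.0655,.0643),jar2=(.507,.0656,.0652)).items(): print(n,np.round(w2lab(p,T),4))
im=cv2.imread("pics/top0.png")
im=cv2.resize(im[20:220,180:350],None,fx=3,fy=3,interpolation=cv2.INTER_CUBIC)
def dr(ps,col,closed=True):
    q=proj("top",lab2w(ps,T)); q=(q-[180,20]+.5)*3-.5
    cv2.polylines(im,[q.round().astype(int)],closed,col,1)
dr([(-.038,.105,.03),(-.038,-.115,.03),(.238,-.115,.03),(.238,.105,.03)],(0,0,255))
c,s=np.cos(np.radians(10)),np.sin(np.radians(10))
rp=lambda x,y,zz:(-.022+c*x-s*zz,y,.057+s*x+c*zz)
dr([rp(-.15,.031,.012),rp(-.003,.031,.012),rp(-.003,-.031,.012),rp(-.15,-.031,.012)],(0,255,0))
for x in(-.02,.02): dr([(x,-.065,.057),(x,.065,.057)],(255,0,255))
for y in(-.04,-.054): dr([(-.02,y,.1),(.02,y,.1)],(0,255,255))
dr([(.0285,-.04,.104),(.0285,.015,.104)],(255,255,0))
dr([rp(-.123,-.029,.054),rp(-.123,.029,.054)],(255,0,0))
cv2.imwrite("pics/ov0.png",im)
E
```

```text
[0.65728706 0.07198967 0.03072315] [[-1.16, 0.74], [0.8, 0.76], [0.3, -1.48], [0.4, -0.15], [-0.24, -0.27]]
cr1 [[0.0018 0.0045 0.0775]]
cr2 [[0.0009 0.0011 0.0789]]
bs1 [[ 0.0326 -0.0107  0.0799]]
bs2 [[ 0.0296 -0.0051  0.0835]]
sf [[ 0.0031 -0.0492  0.0813]]
r1 [[-0.0176  0.0037  0.0516]]
r2 [[-0.0231 -0.0071  0.0589]]
jar1 [[-0.1488 -0.0019  0.0643]]
jar2 [[-0.1504 -0.0018  0.0652]]
```

View pics/ov0.png

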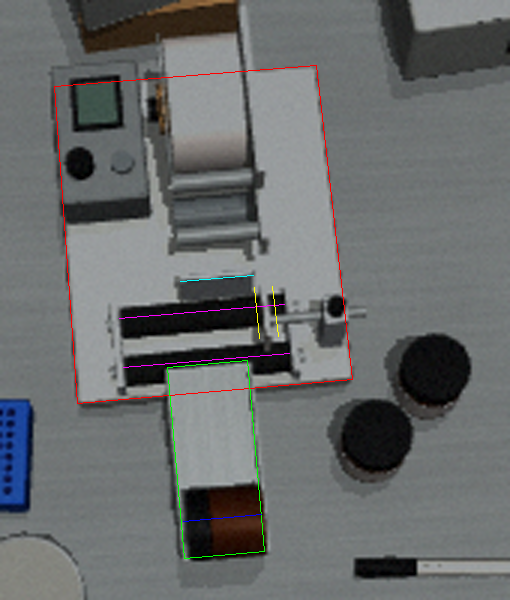

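The overlay matches well: labeller origin at about (0.6575, 0.0715), yaw about 1.8°, stop face at about y = -43 mm. I'll rotate the tool so its y runs along the rollers, part-close the fingers, and move behind the jar. In these axes tool x = -labeller x, tool y = labeller y and tool z is down.

```bash
python3 -m crank '0 0 -0.14 0 0 0 0.14; 0 0 -0.14 0 0 0 0.14; 0 0 0 -0.022 -0.033 0 0.14; 0 0 0 -0.022 -0.033 0 0.14; 0 0 0 -0.022 -0.033 0 0.14; 0 0 0 -0.022 -0.033 0 0.14; 0 0 0 -0.022 -0.033 0 0.14; 0 0 0 -0.022 -0.033 0 0.14; 0 0 0 -0.022 -0.033 0 0.14; 0 0 0 -0.022 -0.033 0 0.14' 20
```

```text
t: 1.9
tool_pos: [0.345, 0.3703, 0.253]
orientation: [3.141, 0.0, -3.11]
contact_force: [1.7, 0.1, -0.0]
finger_gap: 0.0128
```

```bash
python3 -m crank '0 0 0 -0.009 -0.031 0.008 0.14; 0 0 0 -0.009 -0.031 0.008 0.14; 0 0 0 -0.009 -0.031 0.008 0.14; 0 0 0 -0.009 -0.031 0.008 0.14; 0 0 0 -0.009 -0.031 0.008 0.14; 0 0 0 -0.009 -0.031 0.008 0.14; 0 0 0 -0.009 -0.031 0.008 0.14; 0 0 0 -0.009 -0.031 0.008 0.14; 0 0 0 -0.009 -0.031 0.008 0.14; 0 0 0 0 0 0 0.14'
cat >> h.py <<'E'
T=(.6575,.0715,.031)
def st(T=T):
    from cell import env
    s=env.sense(); print("t",round(s["t"],2),"lab",np.round(w2lab(s["tool_pos"],T)[0],4),"rpy",np.round(s["orientation"],4),"F",np.round(s["contact_force"],2),"gap",round(float(s["finger_gap"]),4),"j",np.round(s["joints"],2))
    return s
E
python3 -c "
from h import *
st()"
```

```text
t: 2.9
tool_pos: [0.4345, 0.091, 0.1802]
orientation: [-3.14, -0.001, -3.117]
contact_force: [0.1, -0.1, 1.3]
finger_gap: 0.0123
t 2.9 lab [-0.2223  0.0264  0.1802] rpy [-3.1396e+00 -5.0000e-04 -3.1167e+00] F [ 0.07 -0.06  1.35] gap 0.0123 j [-0.44  0.3   0.15  2.13 -0.06  0.72  1.35]
```

```bash
python3 -m crank '0 0 0 -0.003 -0.014 0 0.14; 0 0 0 -0.003 -0.013 0 0.14; 0 0 0 0 0 0.019 0.14; 0 0 0 0 0 0.019 0.14; 0 0 0 0 0 0.019 0.14; 0 0 0 0 0 0.019 0.14; 0 0 0 0 0 0.019 0.14; 0 0 0 0 0 0.019 0.14; 0 0 0 0 0 0 0.14; 0 0 0 0 0 0 0.14'
python3 - <<'E'
from h import *
from cell import camera
import cv2
st()
for c in("top","wrist","scene"):
    im=camera(c); cv2.imwrite(f"pics/{c}1.png",im[:,:,::-1])
a=cv2.imread("pics/top1.png")[80:230,180:350]; b=cv2.imread("pics/wrist1.png")
cv2.imwrite("pics/v1.png",np.hstack([cv2.resize(a,(435,384)),b[:,:365]]))
cv2.imwrite("pics/v1s.png",cv2.resize(cv2.imread("pics/scene1.png")[130:280,150:350],None,fx=4,fy=4))
E
```

```text
t: 3.9
tool_pos: [0.4408, 0.069, 0.067]
orientation: [3.141, -0.0, -3.11]
contact_force: [0.6, 0.6, -0.5]
finger_gap: 0.012
t 3.9 lab [-0.2167  0.0042  0.067 ] rpy [ 3.1414e+00 -3.0000e-04 -3.1099e+00] F [ 0.57  0.65 -0.46] gap 0.012 j [-0.34  0.53  0.11  2.18 -0.13  0.44  1.47]
```

View pics/v1.png

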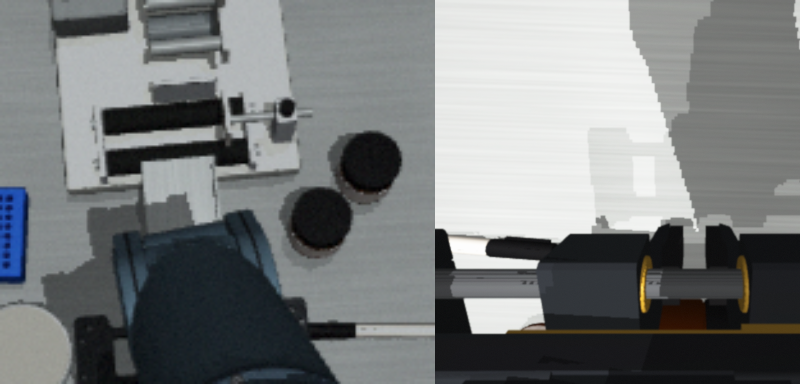

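View pics/v1s.png

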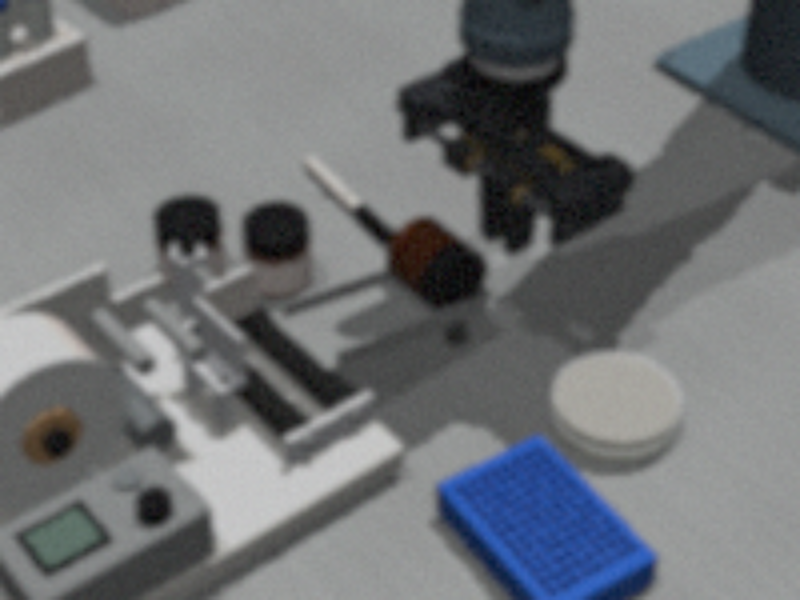

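View pics/wrist1.png

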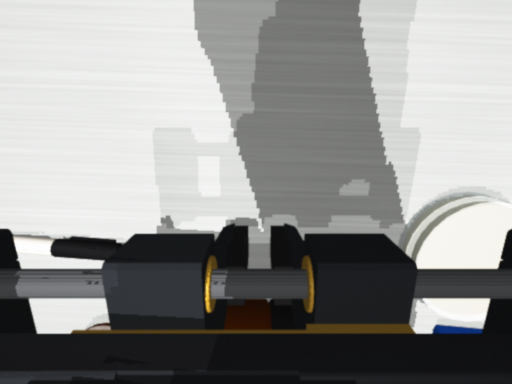

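The scene view shows the fingers just behind the jar (jar at (435,260) zoomed), and the jar is undisturbed. The wrist camera faces away from it. I'll approach, then push up the slope.

```bash
python3 -m crank '0 0 0 -0.008 -0.003 0 0.14; 0 0 0 -0.008 -0.002 0 0.14; 0 0 0 -0.008 0 0 0.14; 0 0 0 -0.006 0 0 0.14; 0 0 0 -0.005 0 0 0.14; 0 0 0 -0.005 0 -0.001 0.14; 0 0 0 -0.005 0 -0.001 0.14; 0 0 0 -0.005 0 -0.001 0.14; 0 0 0 -0.005 0 -0.001 0.14; 0 0 0 -0.005 0 -0.001 0.14'
python3 - <<'E'
from h import *
from cell import camera,models
import cv2
st()
for c in("top","scene"):
    im=camera(c); cv2.imwrite(f"pics/{c}2.png",im[:,:,::-1])
    for l in("jar","jar_lid","jar_foot"):
        print(c,l,[(np.round(w2lab(q["point"],T)[0],4).tolist(),round(q["score"],2)) for q in models.landmark_of(l,c)[:1]])
cv2.imwrite("pics/v2s.png",cv2.resize(cv2.imread("pics/scene2.png")[130:280,150:350],None,fx=4,fy=4))
E
```

```text
t: 5.05
tool_pos: [0.5012, 0.0654, 0.0718]
orientation: [3.142, -0.0, -3.11]
contact_force: [-1.0, 0.9, 0.2]
finger_gap: 0.0126
t 5.05 lab [-0.1564 -0.0013  0.0718] rpy [ 3.1416 -0.     -3.1103] F [-1.    0.88  0.24] gap 0.0126 j [-0.31  0.58  0.11  2.03 -0.12  0.53  1.49]
top jar []
top jar_lid []
top jar_foot []
scene jar [([-0.1138, -0.002, 0.0698], 0.61)]
scene jar_lid [([-0.1222, 0.0274, 0.0699], 0.81)]
scene jar_foot []
```

View pics/v2s.png

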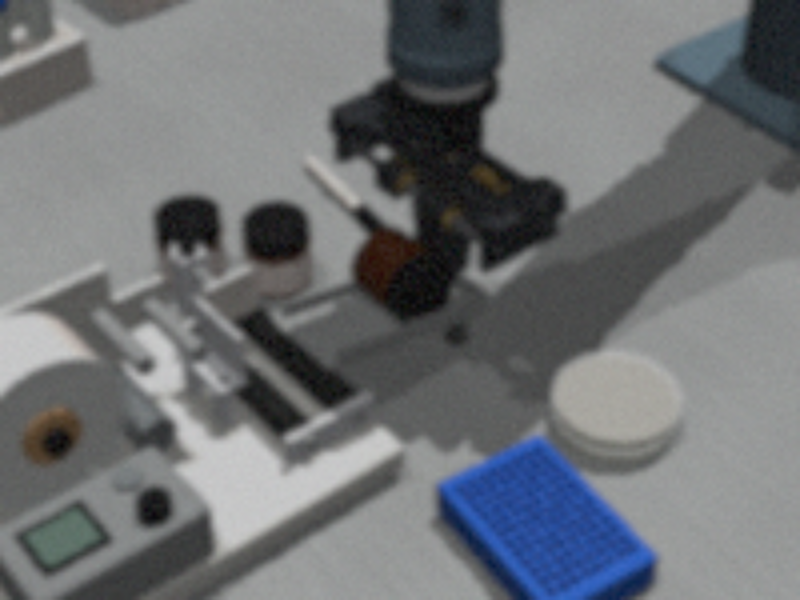

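The scene shows the jar rolling up, square with the ramp, lid to +y, with about 1 N of contact force. Continuing.

```bash
python3 -m crank '0 0 0 -0.006 0 -0.001 0.14; 0 0 0 -0.006 0 -0.001 0.14; 0 0 0 -0.006 0 -0.001 0.14; 0 0 0 -0.006 0 -0.001 0.14; 0 0 0 -0.006 0 -0.001 0.14; 0 0 0 -0.006 0 -0.001 0.14; 0 0 0 -0.006 0 -0.001 0.14; 0 0 0 -0.006 0 -0.001 0.14; 0 0 0 -0.006 0 -0.001 0.14; 0 0 0 -0.006 0 -0.001 0.14'
python3 - <<'E'
from h import *
from cell import camera,models
import cv2
st()
for c in("scene",):
    im=camera(c); cv2.imwrite(f"pics/{c}3.png",im[:,:,::-1])
    for l in("jar","jar_lid","jar_foot"):
        print(c,l,[(np.round(w2lab(q["point"],T)[0],4).tolist(),round(q["score"],2)) for q in models.landmark_of(l,c)[:1]])
cv2.imwrite("pics/v3s.png",cv2.resize(cv2.imread("pics/scene3.png")[130:280,150:350],None,fx=4,fy=4))
E
```

```text
t: 6.45
tool_pos: [0.5613, 0.0672, 0.0818]
orientation: [-3.142, -0.0, -3.11]
contact_force: [-1.2, 0.2, 1.4]
finger_gap: 0.012
t 6.45 lab [-0.0963 -0.0013  0.0818] rpy [-3.1416 -0.     -3.1104] F [-1.17  0.16  1.44] gap 0.012 j [-0.29  0.64  0.12  1.88 -0.12  0.63  1.51]
scene jar [([-0.0513, -0.0036, 0.0786], 0.9)]
scene jar_lid [([-0.058, 0.0281, 0.0801], 0.62)]
scene jar_foot [([-0.0589, -0.0284, 0.0793], 0.69)]
```

View pics/v3s.png

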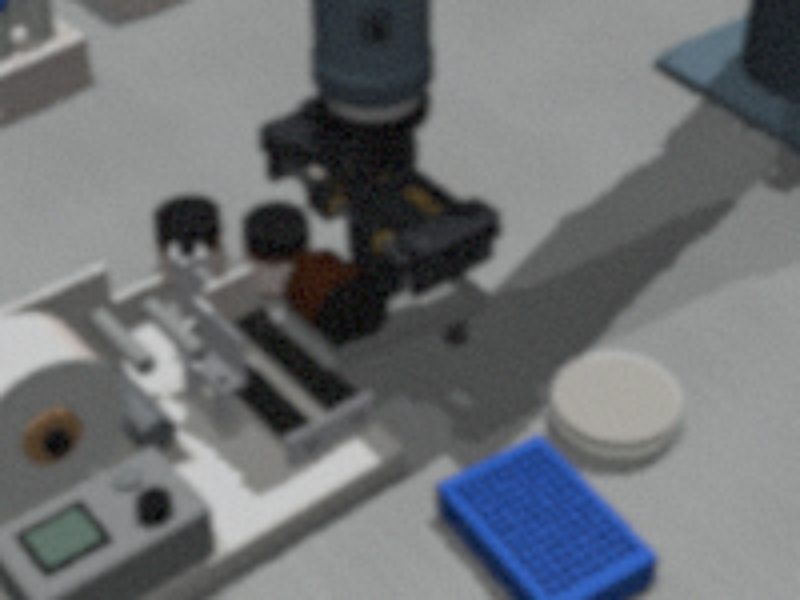

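The jar is near the top of the ramp, axis about 60 mm before the cradle, still square. Now slowly over the crest.

```bash
python3 -m crank '0 0 0 -0.005 0 -0.001 0.14; 0 0 0 -0.005 0 -0.001 0.14; 0 0 0 -0.005 0 -0.001 0.14; 0 0 0 -0.005 0 -0.001 0.14; 0 0 0 -0.004 0 0 0.14; 0 0 0 -0.004 0 0 0.14; 0 0 0 -0.004 0 0 0.14; 0 0 0 -0.003 0 0 0.14; 0 0 0 -0.003 0 0 0.14; 0 0 0 -0.003 0 0 0.14'
python3 - <<'E'
from h import *
from cell import camera,models
import cv2
st()
for c in("scene",):
    im=camera(c); cv2.imwrite(f"pics/{c}4.png",im[:,:,::-1])
    for l in("jar","jar_lid","jar_foot"):
        print(c,l,[(np.round(w2lab(q["point"],T)[0],4).tolist(),round(q["score"],2)) for q in models.landmark_of(l,c)[:1]])
cv2.imwrite("pics/v4s.png",cv2.resize(cv2.imread("pics/scene4.png")[130:280,150:350],None,fx=4,fy=4))
E
```

```text
t: 7.65
tool_pos: [0.6022, 0.0686, 0.0857]
orientation: [3.142, 0.0, -3.11]
contact_force: [-0.6, -0.5, -0.1]
finger_gap: 0.0125
t 7.65 lab [-0.0554 -0.0012  0.0857] rpy [ 3.1416e+00  4.0000e-04 -3.1103e+00] F [-0.63 -0.45 -0.08] gap 0.0125 j [-0.28  0.68  0.12  1.77 -0.12  0.7   1.52]
scene jar [([-0.0161, -0.0004, 0.0897], 0.78)]
scene jar_lid [([-0.0186, 0.0274, 0.0898], 0.82)]
scene jar_foot [([-0.0184, -0.0309, 0.0853], 0.98)]
```

View pics/v4s.png

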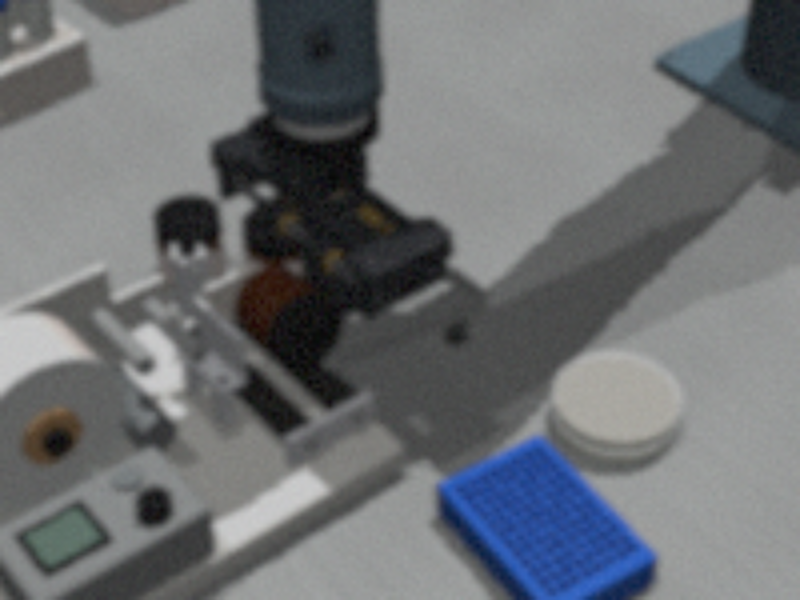

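The jar is right at the crest (axis about 19 mm before the cradle). A few more millimetres, then hold.

```bash
python3 -m crank '0 0 0 -0.002 0 0 0.14; 0 0 0 -0.002 0 0 0.14; 0 0 0 -0.002 0 0 0.14; 0 0 0 -0.002 0 0 0.14; 0 0 0 -0.002 0 0 0.14; 0 0 0 0 0 0 0.14; 0 0 0 0 0 0 0.14; 0 0 0 0 0 0 0.14; 0 0 0 0 0 0 0.14; 0 0 0 0 0 0 0.14'
python3 - <<'E'
from h import *
from cell import camera,models
import cv2
st()
for c in("scene",):
    im=camera(c); cv2.imwrite(f"pics/{c}5.png",im[:,:,::-1])
    for l in("jar","jar_lid","jar_foot"):
        print(c,l,[(np.round(w2lab(q["point"],T)[0],4).tolist(),round(q["score"],2)) for q in models.landmark_of(l,c)[:1]])
cv2.imwrite("pics/v5s.png",cv2.resize(cv2.imread("pics/scene5.png")[130:280,150:350],None,fx=4,fy=4))
E
```

```text
t: 8.85
tool_pos: [0.6118, 0.0688, 0.0857]
orientation: [-3.142, -0.0, -3.11]
contact_force: [-0.8, -0.3, -0.3]
finger_gap: 0.0122
t 8.85 lab [-0.0458 -0.0013  0.0857] rpy [-3.1416 -0.     -3.1103] F [-0.78 -0.27 -0.32] gap 0.0122 j [-0.27  0.7   0.13  1.74 -0.12  0.71  1.52]
scene jar [([0.0023, -0.0022, 0.0767], 0.87)]
scene jar_lid [([-0.0031, 0.0257, 0.0804], 0.7)]
scene jar_foot [([0.001, -0.0335, 0.079], 0.98)]
```

View pics/v5s.png

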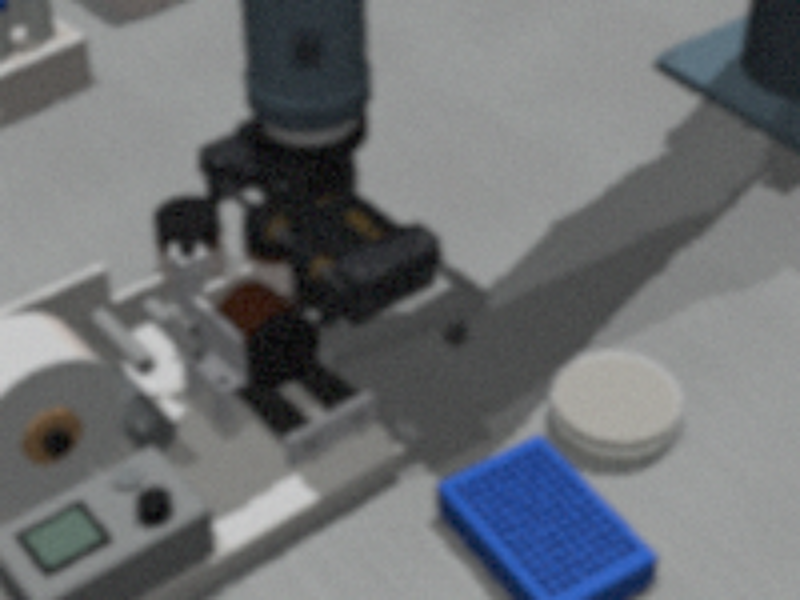

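The jar has dropped in and settled: axis at about x 0, z 78 mm, foot at about y -31, lid at about +27. Next I'll back off, rise, close the fingers and go round to the lid end.

```bash
python3 -m crank '0 0 0 0.01 0 0 0.14; 0 0 0 0 0 -0.02 0; 0 0 0 0 0 -0.025 0; 0 0 0 0 0 -0.025 0; 0 0 0 0 0.02 0 0; 0 0 0 -0.01 0.02 0 0; 0 0 0 -0.015 0.02 0 0; 0 0 0 -0.015 0.015 0 0; 0 0 0 -0.013 0 0 0; 0 0 0 0 0 0 0'
python3 - <<'E'
from h import *
from cell import camera,models
import cv2
st()
for c in("scene","top"):
    im=camera(c); cv2.imwrite(f"pics/{c}6.png",im[:,:,::-1])
    for l in("jar","jar_lid","jar_foot","stop_face"):
        print(c,l,[(np.round(w2lab(q["point"],T)[0],4).tolist(),round(q["score"],2)) for q in models.landmark_of(l,c)[:1]])
a=cv2.resize(cv2.imread("pics/scene6.png")[150:300,150:350],None,fx=2,fy=2)
b=cv2.resize(cv2.imread("pics/top6.png")[60:210,170:370],None,fx=2,fy=2)
cv2.imwrite("pics/v6.png",np.hstack([a,b]))
E
```

```text
t: 10.05
tool_pos: [0.6528, 0.1455, 0.1555]
orientation: [-3.141, 0.001, -3.11]
contact_force: [-0.3, 0.1, -0.2]
finger_gap: 0.0005
t 10.05 lab [-0.0024  0.0741  0.1555] rpy [-3.1415e+00  5.0000e-04 -3.1097e+00] F [-0.27  0.09 -0.2 ] gap 0.0005 j [-0.38  0.68  0.14  1.56 -0.11  0.91  1.4 ]
scene jar [([-0.0655, 0.2118, 0.0006], 0.58)]
scene jar_lid [([-0.0032, 0.0252, 0.0798], 0.84)]
scene jar_foot [([0.0024, -0.0312, 0.0788], 0.7)]
scene stop_face [([0.0055, -0.0437, 0.0737], 0.66)]
top jar [([0.0005, -0.0002, 0.0791], 0.44)]
top jar_lid []
top jar_foot [([0.0012, -0.0282, 0.0763], 0.54)]
top stop_face [([0.0027, -0.047, 0.084], 0.68)]
```

View pics/v6.png

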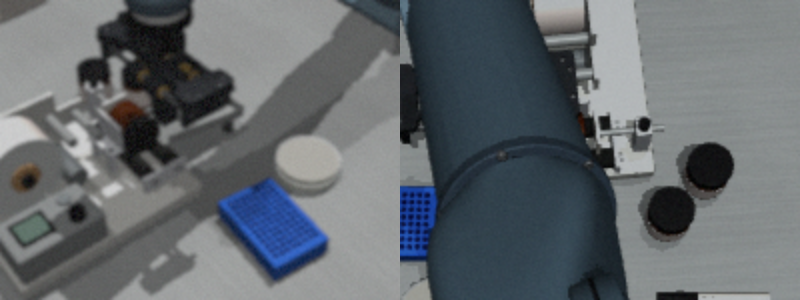

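Run:
```python
from h import *
import cv2
P=lab2w([(-.0024,.0741,.1555-.014),(-.0024,.0741,.2055),(0,.029,.0785),(0,-.029,.0785),(0,-.04,.1)],T)
q=proj("scene",P);print(np.round(q,1).tolist())
im=cv2.resize(cv2.imread("pics/scene6.png")[130:280,160:310],None,fx=4,fy=4)
for p in q: cv2.circle(im,tuple(((p-[160,130]+.5)*4-.5).astype(int)),4,(0,255,0),1)
cv2.imwrite("pics/v6s.png",im)
```

```text
[[231.6, 209.7], [230.5, 189.8], [222.0, 218.8], [210.1, 207.8], [207.3, 199.9]]
```

View pics/v6s.png

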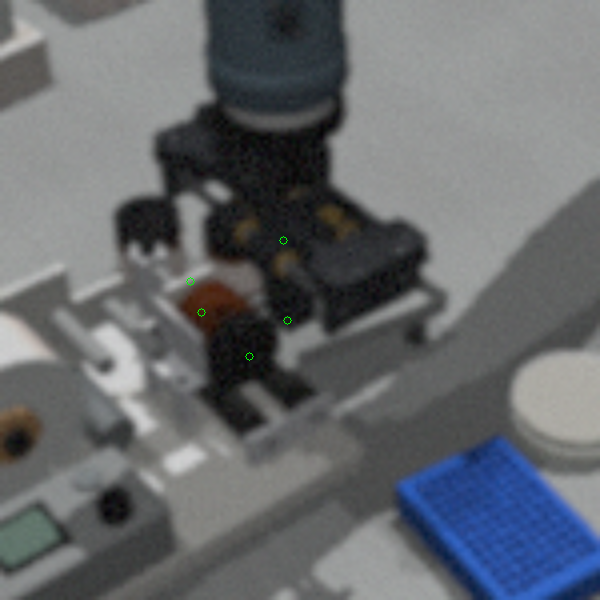

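The projected tip (287,320) matches the picture, so the fingers are above the +y end, clear of the lid at (249,355). Descending.

```bash
python3 -m crank '0 0 0 0.001 0 0.012 0; 0 0 0 0 0 0.012 0; 0 0 0 0 0 0.012 0; 0 0 0 0 0 0.012 0; 0 0 0 0 0 0.012 0; 0 0 0 0 0 0.01 0; 0 0 0 0 0 0.005 0; 0 0 0 0 -0.005 0 0; 0 0 0 0 -0.005 0 0; 0 0 0 0 0 0 0'
python3 - <<'E'
from h import *
from cell import camera
import cv2
st()
im=camera("scene"); cv2.imwrite("pics/scene7.png",im[:,:,::-1])
im=cv2.resize(cv2.imread("pics/scene7.png")[130:280,160:310],None,fx=4,fy=4)
cv2.imwrite("pics/v7s.png",im)
E
```

```text
t: 11.55
tool_pos: [0.6524, 0.1334, 0.0814]
orientation: [-3.141, 0.001, -3.112]
contact_force: [0.8, -0.2, 0.6]
finger_gap: 0.0004
t 11.55 lab [-0.0032  0.0621  0.0814] rpy [-3.1408e+00  1.2000e-03 -3.1120e+00] F [ 0.82 -0.17  0.58] gap 0.0004 j [-0.35  0.77  0.13  1.6  -0.12  0.78  1.42]
```

View pics/v7s.png

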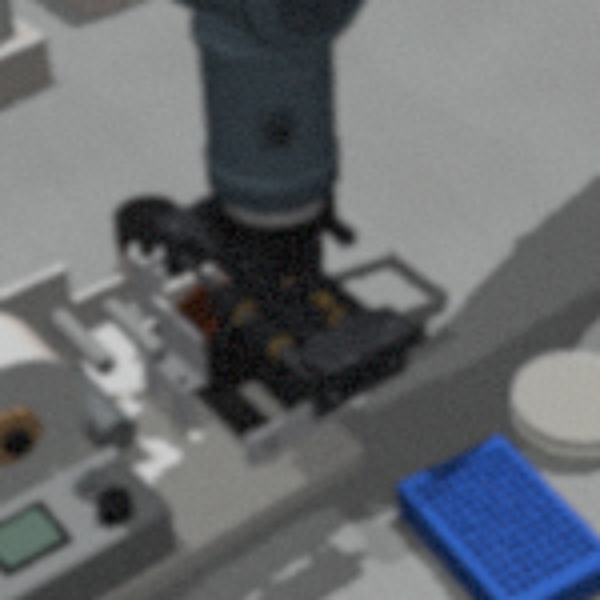

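```bash
python3 -m crank '0 0 0 0 -0.004 0 0; 0 0 0 0 -0.004 0 0; 0 0 0 0 -0.004 0 0; 0 0 0 0 -0.002 0 0; 0 0 0 0 -0.002 0 0; 0 0 0 0 -0.002 0 0; 0 0 0 0 -0.002 0 0; 0 0 0 0 -0.002 0 0; 0 0 0 0 -0.002 0 0; 0 0 0 0 0 0 0'
python3 - <<'E'
from h import *
from cell import camera,models
import cv2
st()
for c in("scene","top"):
    im=camera(c); cv2.imwrite(f"pics/{c}8.png",im[:,:,::-1])
    for l in("jar","jar_lid","jar_foot","stop_face"):
        print(c,l,[(np.round(w2lab(q["point"],T)[0],4).tolist(),round(q["score"],2)) for q in models.landmark_of(l,c)[:1]])
a=cv2.resize(cv2.imread("pics/scene8.png")[170:245,170:270],None,fx=4,fy=4)
b=cv2.resize(cv2.imread("pics/top8.png")[90:165,220:320],None,fx=4,fy=4)
cv2.imwrite("pics/v8.png",np.hstack([a,b]))
E
```

```text
t: 12.6
tool_pos: [0.6525, 0.1107, 0.0807]
orientation: [-3.141, 0.0, -3.111]
contact_force: [0.1, -0.0, 0.3]
finger_gap: 0.0006
t 12.6 lab [-0.0037  0.0394  0.0807] rpy [-3.1414  0.     -3.1107] F [ 0.09 -0.    0.29] gap 0.0006 j [-0.32  0.77  0.12  1.61 -0.12  0.77  1.46]
scene jar [([0.0036, -0.0066, 0.0821], 0.44)]
scene jar_lid [([-0.0039, 0.022, 0.0852], 0.47)]
scene jar_foot [([0.0015, -0.035, 0.0772], 0.68)]
scene stop_face [([0.003, -0.0461, 0.0763], 0.46)]
top jar []
top jar_lid [([-0.1885, -0.1643, -0.0019], 0.33)]
top jar_foot []
top stop_face []
```

View pics/v8.png

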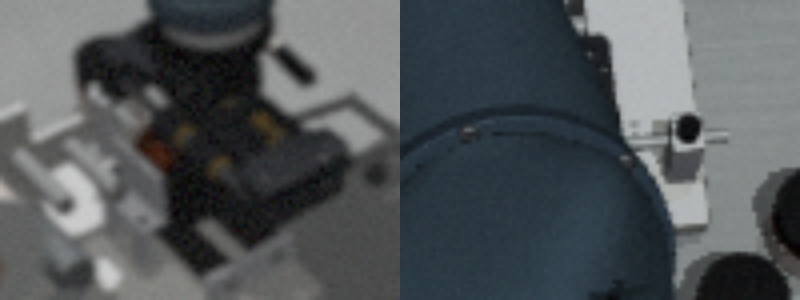

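The jar is moving endwise (foot at about -36 mm, lid at about +22). I'll go on at 1 mm a row, watching the force.

```bash
python3 -m crank '0 0 0 0 -0.001 0 0; 0 0 0 0 -0.001 0 0; 0 0 0 0 -0.001 0 0; 0 0 0 0 -0.001 0 0; 0 0 0 0 -0.001 0 0; 0 0 0 0 -0.001 0 0; 0 0 0 0 0 0 0; 0 0 0 0 0 0 0; 0 0 0 0 0 0 0; 0 0 0 0 0 0 0'; python3 -c "
from h import *
st()"
```

```text
t: 14.1
tool_pos: [0.6527, 0.105, 0.0807]
orientation: [-3.141, -0.0, -3.11]
contact_force: [0.3, 0.6, 1.0]
finger_gap: 0.0004
t 14.1 lab [-0.0038  0.0336  0.0807] rpy [-3.1414 -0.     -3.1104] F [0.27 0.59 0.98] gap 0.0004 j [-0.31  0.76  0.12  1.61 -0.12  0.77  1.47]
```

```bash
python3 -m crank '0 0 0 0 -0.001 0 0; 0 0 0 0 0 0 0; 0 0 0 0 -0.001 0 0; 0 0 0 0 0 0 0; 0 0 0 0 0 0 0; 0 0 0 0 0 0 0; 0 0 0 0 0 0 0; 0 0 0 0 0 0 0; 0 0 0 0 0 0 0; 0 0 0 0 0 0 0'; python3 -c "
from h import *
st()"
```

```text
t: 15.1
tool_pos: [0.6528, 0.103, 0.0807]
orientation: [-3.142, 0.0, -3.11]
contact_force: [-0.0, 0.4, -0.1]
finger_gap: 0.0003
t 15.1 lab [-0.0038  0.0317  0.0807] rpy [-3.1415  0.     -3.1104] F [-0.03  0.43 -0.12] gap 0.0003 j [-0.31  0.76  0.12  1.61 -0.12  0.77  1.47]
```

Run:
```python
from h import *
from cell import camera,models,env
import cv2
f=[]
for c in("scene",)*3:
    im=camera(c); cv2.imwrite(f"pics/{c}9.png",im[:,:,::-1]); f.append(env.sense()["contact_force"])
for l in("jar_foot","stop_face"):
        print(c,l,[(np.round(w2lab(q["point"],T)[0],4).tolist(),round(q["score"],2)) for q in models.landmark_of(l,c)[:1]])
print(np.round(f,2))
a=cv2.resize(cv2.imread("pics/scene9.png")[170:245,170:270],None,fx=8,fy=8,interpolation=cv2.INTER_CUBIC)
cv2.imwrite("pics/v9.png",a)
```

```text
scene jar_foot [([0.0011, -0.0418, 0.0808], 0.76)]
scene stop_face [([0.0, -0.0446, 0.0756], 0.53)]
[[-0.92  0.24 -1.07]
 [-0.63 -0.48 -0.14]
 [ 0.36  0.25 -0.32]]
```

View pics/v9.png

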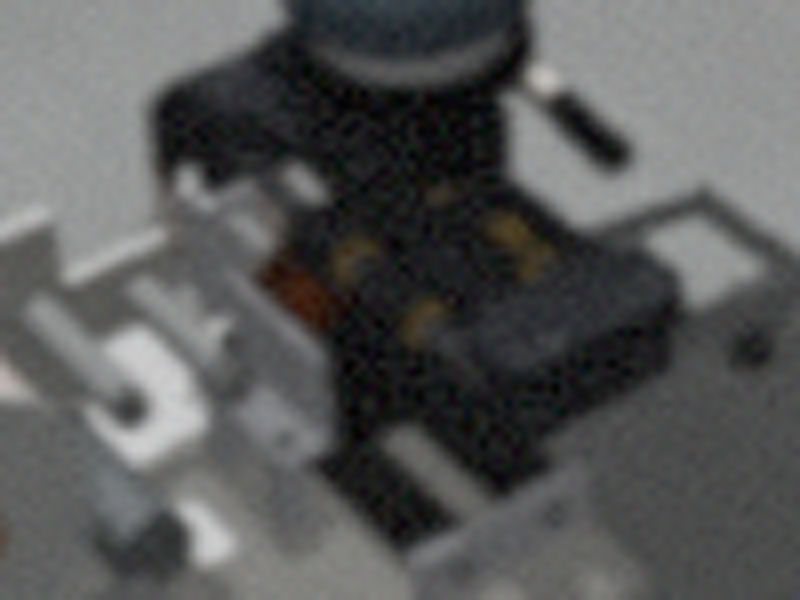

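```bash
python3 -m crank '0 0 0 0 -0.001 0 0; 0 0 0 0 0 0 0; 0 0 0 0 0 0 0; 0 0 0 0 -0.001 0 0; 0 0 0 0 0 0 0; 0 0 0 0 0 0 0; 0 0 0 0 0 0 0; 0 0 0 0 0 0 0; 0 0 0 0 0 0 0; 0 0 0 0 0 0 0'; python3 -c "
from h import *
st()"
```

```text
t: 16.35
tool_pos: [0.6528, 0.1025, 0.0808]
orientation: [3.14, 0.0, -3.109]
contact_force: [0.3, 5.2, -0.0]
finger_gap: 0.0004
t 16.35 lab [-0.0038  0.0311  0.0808] rpy [ 3.1402e+00  1.0000e-04 -3.1094e+00] F [ 0.27  5.15 -0.02] gap 0.0004 j [-0.31  0.76  0.12  1.61 -0.12  0.77  1.47]
```

The force rose to 5 N with the tool held up at 0.6 mm of 2 mm. The implied foot position is y = -44.4 mm, which agrees with the stop at -44.6. I'll back straight off, then rise and clear away to look.

```bash
python3 -m crank '0 0 0 0 0.001 0 0; 0 0 0 0 0.002 0 0; 0 0 0 0 0.004 0 0; 0 0 0 0 0.008 0 0; 0 0 0 0 0.01 0 0; 0 0 0 0 0.01 0 0; 0 0 0 0 0 -0.025 0; 0 0 0 0 0 -0.03 0; 0 0 0 0 0 -0.03 0; 0 0 0 0 0 -0.03 0'; python3 -m crank '0 0 0 0.02 0.01 -0.02 0; 0 0 0 0.02 0.03 -0.01 0; 0 0 0 0.02 0.035 0 0; 0 0 0 0.02 0.035 0 0; 0 0 0 0.02 0.035 0 0; 0 0 0 0.02 0.035 0 0; 0 0 0 0.02 0.035 0 0; 0 0 0 0.02 0.035 0 0; 0 0 0 0.02 0.035 0 0; 0 0 0 0 0 0 0'
python3 - <<'E'
from h import *
from cell import camera,models,env
import cv2
st()
for c in("scene","top"):
    im=camera(c); cv2.imwrite(f"pics/{c}10.png",im[:,:,::-1])
    for l in("jar","jar_lid","jar_foot","stop_face"):
        print(c,l,[(np.round(w2lab(q["point"],T)[0],4).tolist(),round(q["score"],2)) for q in models.landmark_of(l,c)[:1]])
a=cv2.resize(cv2.imread("pics/scene10.png")[160:260,150:250],None,fx=4,fy=4,interpolation=cv2.INTER_CUBIC)
b=cv2.resize(cv2.imread("pics/top10.png")[80:180,200:300],None,fx=4,fy=4,interpolation=cv2.INTER_CUBIC)
cv2.imwrite("pics/v10.png",np.hstack([a,b]))
E
```

```text
t: 17.35
tool_pos: [0.6515, 0.1371, 0.1969]
orientation: [3.142, -0.0, -3.109]
contact_force: [0.8, 0.6, -0.0]
finger_gap: 0.0005
t: 18.35
tool_pos: [0.4571, 0.4228, 0.2256]
orientation: [3.138, -0.003, -3.1]
contact_force: [0.5, 0.8, 0.8]
finger_gap: 0.0004
t 18.35 lab [-0.1894  0.3573  0.2256] rpy [ 3.1377e+00 -2.7000e-03 -3.0998e+00] F [0.47 0.81 0.76] gap 0.0004 j [-0.88  0.52  0.09  1.64 -0.06  0.98  0.84]
scene jar [([0.0034, -0.0116, 0.0782], 0.81)]
scene jar_lid [([-0.0016, 0.0123, 0.0798], 0.56)]
scene jar_foot [([0.0009, -0.0419, 0.0802], 0.56)]
scene stop_face [([0.001, -0.0438, 0.0785], 0.56)]
top jar [([0.0008, -0.0133, 0.0795], 0.62)]
top jar_lid [([0.0004, 0.0176, 0.0821], 0.79)]
top jar_foot [([0.0018, -0.0414, 0.0711], 0.7)]
top stop_face [([0.0045, -0.0449, 0.0839], 0.67)]
```

View pics/v10.png

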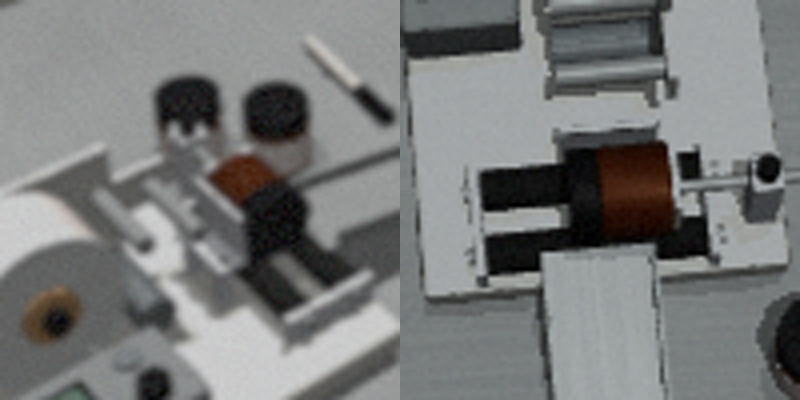

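View pics/top10.png

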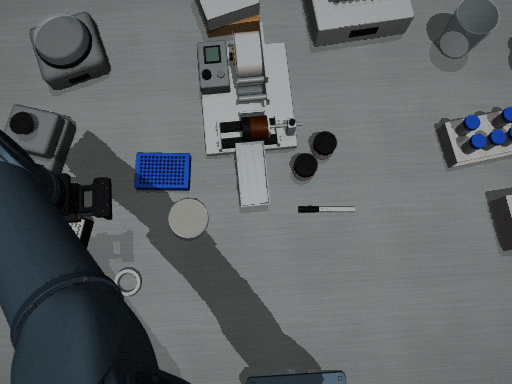

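The top view shows the jar between the rollers with its foot at the stop (x ≈ 673 in the crop), the ramp empty and the other things in place. One closer look for a gap.

Run:
```python
from h import *
import cv2
b=cv2.imread("pics/top10.png")[105:150,235:295]
im=cv2.resize(b,None,fx=12,fy=12,interpolation=cv2.INTER_NEAREST)
cv2.imwrite("pics/v11.png",im)
for y in(-.040,-.0444,-.048): print(y,proj("top",lab2w([(0,y,.1),(0,y,.1055)],T)).round(1).tolist())
```

```text
-0.04 [[265.4, 123.7], [265.4, 122.8]]
-0.0444 [[267.3, 123.5], [267.4, 122.7]]
-0.048 [[268.9, 123.4], [269.0, 122.5]]
```

View pics/v11.png

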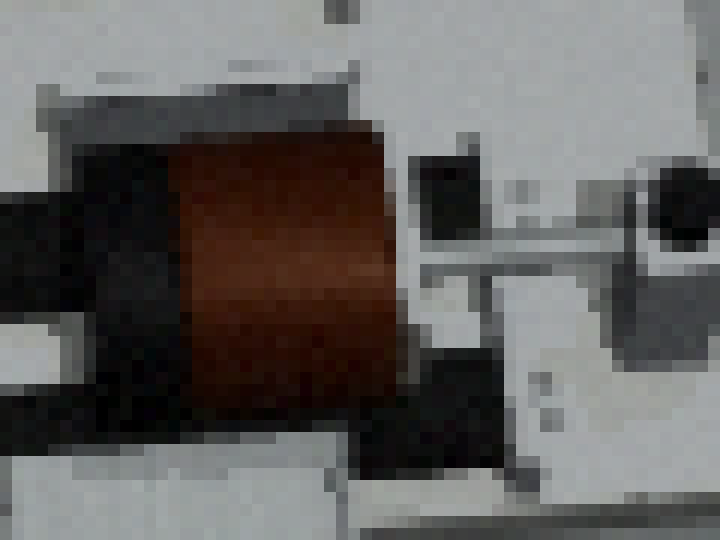

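The amber edge is at about 397/12 + 235 ≈ 267.6 px. It meets the white stop plate with no dark gap, and the prediction for y = -44.4 mm was 267.3. Handing in.

```bash
python3 -c "
from cell import env
print(env.finish_job(), env.sense()['t'])"
```

```text
the job is handed in; nothing more can be done
the job is handed in; nothing more can be done
```

The jar is loaded: it sits between the two rollers with its foot against the end stop. I handed the job in at about 18.5 s of the 48 s allowed, with the arm well clear and touching nothing.

- **Up the ramp:** I pushed the jar up with the nearly closed fingertips, with about 1–2 N on the tool in the readings between moves. It dropped in between the rollers; its axis was found at about x = 0 and 77–80 mm high.
- **Along the rollers:** I pushed on the lid until the tool was held up by a 5 N reaction. That put the foot at y = -44.4 mm, and the networks put the stop at about -44 to -45 mm.
- **Last checks:** With the arm withdrawn, the top picture shows the foot meeting the stop plate with no visible gap. The ramp is empty, and by eye the other things look unmoved.
- **Disagreement:** The networks placed the foot at about -42 mm, 2–3 mm short of the stop. That is within their 4 mm accuracy, so I went by the force reading and the picture.

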